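# Change a double-ended anvil shoe over from flat to vee

## Task

The double-ended anvil shoe is latched in its slide base with the flat anvil at the open end; we need the vee anvil there for the next round bars. Press the catch button to release the shoe, draw it off the base, turn it end for end, and slide it back along the base until it is fully home and the catch clicks up behind it, with the vee anvil at the open end. Leave the other things on the bench where they are, and let go of everything at the end.

Things in the scene. Friction and masses are not known exactly. Their poses are not given: they have to be found in the camera images.
- slide_base: Fixed aluminium slide base, 162 mm long (x), 72 mm wide (y). Origin on the bench under the middle of the latched shoe; +x along the rail into the housing, -x to the open end, z up. The channel floor is 5 mm above the bench and runs from x = -98 mm (open end) to a hard stop at x = +44 mm, 2 mm past the end of the latched shoe.
- base_home (a point): On the channel floor: where the middle of the shoe's underside lies when latched. In the floor here a ramped spring tooth (x = -7 to +10 mm) stands 4.5 mm up. A shoe pushed in rides over it (10 to 20 N in all); it snaps into the groove under the shoe 0 to 2 mm before the hard stop, and the shoe, let go, springs back up to 2 mm to the latched place.
- base_landing (a point): On the channel floor of the open part, 64 mm before the latched place (x = -64 mm of the base). From x = -98 to -18 mm nothing is above the channel: here the shoe can be set down or lifted off. Low side guides, tops 13 mm (15 mm near the lips) above the bench, flare from 47 mm apart at x = -30 mm to 62 mm at x = -86 mm.
- base_lips (a point): Start of the two lips that hold the shoe's foot plate down from x = -18 mm inwards. Undersides 15 mm above the bench (2 mm over the foot plate), with a small lead-in chamfer; tops 19 mm; the slot between them is 34 mm wide, the channel below 47 mm.
- base_housing (a point): Front upper edge, middle, of the tall housing: x = +2 to +60 mm of the base, 70 mm wide, roof 61 mm above the bench, inner walls 34 mm apart, so no finger fits beside an anvil inside. A spring ejector in it (about 6 N) pushes the released shoe about 12 mm out towards -x. At least 90 mm of bench beyond the housing (+x) is free.
- catch_top (a point): Top centre of the catch button: dark round steel, 22 mm diameter, 11 mm proud of the housing roof, 72 mm above the bench. Pressing it straight down 5 to 6 mm with shut fingertips (about 5 N, spring return, then a rigid stop) lowers the tooth, and the ejector pops the shoe out at once; then let the button up.
- catch (a joint): Travel of the catch in m: 0 = up, 0.006 = fully pressed. More than 0.0045 releases the shoe. 0 with the shoe at its latched place = clicked; about 0.0045 while a shoe lies on the tooth.
- anvil_shoe: Double-ended steel anvil shoe, loose, 0.22 kg. Origin: centre of its underside; x along it, z up. Foot plate 84 x 44 x 8 mm, corners chamfered. On it two anvils 26 mm long (x), 30 mm wide (y), at x = -27 mm (flat) and +27 mm (vee), tops 46 mm up; between them an 18 mm wide rib, 15 mm up. Its x points the same way as the base's at the start and must point the opposite way at the end.
- flat_anvil (a point): Middle of the flat anvil's top: a round flat face of 25 mm diameter on a rectangular block, 46 mm above the shoe's underside (block top 40 mm). Grip the anvil across its 30 mm width (the shoe's y) from above. At the start it is at the open end of the base.
- vee_anvil (a point): Middle of the vee anvil, level with its top, 46 mm above the shoe's underside. The 90-degree vee is 24 mm wide, 12 mm deep and runs along the shoe. Grip across the 30 mm width (the shoe's y) from above. At the start it is inside the housing; at the end it must be at the open end.
- mounted_specimen_2: Bystander: black moulded specimen puck, 30 mm diameter, 18 mm high; origin at the centre of its underside.
- weight: Bystander: brass weight with a knob, 38 mm diameter, 70 mm high; origin at the centre of its underside.
- bearing: Bystander: ball bearing lying flat, 35 mm diameter, 11 mm high; origin at the centre of its underside.
- loupe: Bystander: small black hand loupe lying flat, 34 x 67 x 12 mm; origin at the centre of its underside.
Not all that is in view belongs to the job. There is more than one size of the anvil_shoe; the one meant has the size given above.

How it is judged:
On the way:
1. the shoe is off the slide base's lips: drawn or lifted at least 75 mm away from its latched place (distance between anvil_shoe and base_home above 0.075 m), for 0.1 s.
At the end, for the whole second after the job is handed in: The shoe is back in the slide base the other way round, the vee anvil at the open end; it sits within 3 mm of its latched place along the rail (4 mm sideways), on the channel floor, the catch is up again (less than 1.5 mm of travel), and the shoe is at rest (x of anvil_shoe in the frame of slide_base between -0.003 and 0.003 m and y of anvil_shoe in the frame of slide_base between -0.004 and 0.004 m and z of anvil_shoe in the frame of slide_base between 0.002 and 0.009 m and x of vee_anvil in the frame of slide_base between -0.032 and -0.022 m and value of joint catch below 0.0015 m and linear speed of anvil_shoe below 0.02 m/s); the robot touches nothing.
It fails at once if a bystander (puck, weight, bearing or loupe) is pushed more than 30 mm from where it stood (distance of any of mounted_specimen_2, weight, bearing, loupe from where it was at the start of the episode above 0.03 m).
It also fails if it takes over 64 s, if anything falls off the work surface, if the arm or the gripper's body presses on something with over 40 N, if the wrist force passes 120 N, or if a joint passes its speed limit or range.

## Robot

A 7-joint arm with a two-finger parallel gripper is mounted at the origin on a cart in front of the work surface, level with it; the furniture and walls round the work are solid. World frame = base frame: x ahead of the robot, y to its left, z up, the work surface at z = 0. Lengths are in m, angles in rad, forces in N, time in s.
With the tool pointing down it reaches from about 0.4 to 0.85 m from the base axis. Payload 4.5 kg.
Tool frame: the origin (TCP) lies at the very end of the fingers, on their centre line; the grasp point (between the pads) lies 19 mm behind it; z points along the fingers, y is the direction in which the jaws open and shut (so a half turn about z gives the same grasp; the last joint's range is limited). The gripper opens to 85 mm and grips with 20 to 120 N. Pads are 22 mm wide; open, the fingers measure 114 mm over their backs; the gripper's body (76 mm by 85 mm) begins 54 mm behind the grasp point. The pads swing forward as they close: fully open they stand 13 mm farther back than shut.
Start: joints at [-1.151, 0.689, -0.195, 1.565, 0.157, 0.902, -0.215], TCP at [0.235, 0.579, 0.231] pointing down, gripper open.
Joint ranges: [-3.01, 3.01], [-0.46, 2.08], [-1.47, 1.51], [0.13, 2.56], [-1, 4.14], [0.04, 2.09], [-2.66, 2.66]. Speed limits (rad/s): [2.57, 2.57, 3.14, 3.14, 3.14, 3.14, 3.14].

## Interface

Orientations are given as a unit quaternion [w, x, y, z].
In Python, from station import ctrl gives the robot as it stands.
- The arm moves only by the tool arm_command, never from a script. Its argument "series" is a list of rows, each a list of 2 entries, a list of its own where there are three numbers: the shift along the world's x, y, z in m, then the turn, a rotation vector about the world's x, y, z in degrees. A call has 1 to 8 rows; each row shifts and turns the pose as measured when the row begins; what a row does not reach is not made up. A row lasts 1/8 s, in which the tool goes at most 62.5 mm and 10.7 degrees, less where a joint would pass 70% of its speed; a pose out of reach is approached as far as the arm can. A call with a gripper value outside its range is refused whole. "claw" is the gripper's target within -1 to 1 (shut at 1, half-way at 0, fully open at -1), set as the call begins (left out, the last holds). The fingers move at their own pace and stop on an object; "newtons" is the grip in N (left out, the last holds). Time passes only in rows, so rows that do not move let the fingers close. It gives the time, the measured TCP pose, the force and the opening at its end, in the units of the state.
- ctrl.get_state(): the state, without advancing time (a new reading comes with each control period).
- ctrl.grab_frame(name): name is "side" or "top"; returns a dict with "frame" (480x640x3 uint8, red, green, blue), "z_map" (480x640 float32, m along the optical axis (not along the pixel's ray), 0 where there is no reading), "intrinsics" (3x3 intrinsics, pixels), "k1" (the pictures are not rectified: a ray, as slopes to the right and down, at radius r is drawn at 1 + k1 r^2 times it, then the intrinsics apply), "eye" and "rotation" of the camera in the world. Camera axes: x right, y down, z forward; pixel columns grow to the right and rows downward; lengths in m; the calibration is good to about 2 mm. A picture is of the moment at which its call begins.
- ctrl.finish_job(): hands the job in, once; it reports no verdict.
The state is a dict: "time_s": time; "joint_positions": joint angles; "qd": joint speeds; "effort": joint torques, N m; "ee_pos": TCP position; "tool_rot": TCP orientation; "contact_force": force on the tool from outside, world axes, zero at the start; "ft_torque": the same for the moment, N m; "gripper_width": opening from 0.0 (shut) to 1.0 (fully open).
Only numpy, scipy, OpenCV 4.12 (cv2) and the standard library are available. Lean on these libraries where they do the work, as an engineer would, in place of code of your own. Each camera call takes 0.05 s, during which the arm holds its last target.

## Working session

There is one attempt and no reset: what is moved stays moved. The work goes in short steps, Python scripts to look and compute and a tool call to move; the robot and the scene stay as the last step left them, time stands still between calls to the robot, and variables do not carry over. Pictures are saved under pics/ and viewed, and the job is handed in when it is done.

Besides the shell and the picture viewer there is one more tool, called after "Call:" as name(argument=value, ...) on one line, values as JSON. arm_command: Moves the arm, as the interface text tells. Its arguments: {"type":"object","properties":{"series":{"type":"array","items":{"type":"array"}},"claw":{"type":"number"},"newtons":{"type":"number"}},"required":["series"]}

```bash
mkdir -p pics; ls; cat > h.py <<'E'
import numpy as np, cv2, pickle
from station import ctrl
def grab(n,tag):
    d=ctrl.grab_frame(n); pickle.dump(d,open(f'/tmp/{n}_{tag}.pkl','wb'))
    cv2.imwrite(f'pics/{n}_{tag}.png',cv2.cvtColor(d['frame'],cv2.COLOR_RGB2BGR)); return d
def load(n,tag): return pickle.load(open(f'/tmp/{n}_{tag}.pkl','rb'))
def ray(d,u,v):
    K=np.array(d['intrinsics']); p=np.array([(u-K[0,2])/K[0,0],(v-K[1,2])/K[1,1]])
    q=p.copy()
    for _ in range(20): q=p/(1+d['k1']*(q@q))
    return np.array([q[0],q[1],1.])
def pt(d,u,v,z=None,w=0):
    """world point by depth, or on plane z"""
    r=np.array(d['rotation'])@ray(d,u,v); e=np.array(d['eye'])
    if z is None:
        a=d['z_map'][v-w:v+w+1,u-w:u+w+1]; a=a[a>0]; return e+r*np.median(a)
    return e+r*(z-e[2])/r[2]
def proj(d,P):
    R=np.array(d['rotation']);c=R.T@(np.array(P)-np.array(d['eye']));s=c[:2]/c[2];s=s*(1+d['k1']*(s@s));K=np.array(d['intrinsics'])
    return K[0,0]*s[0]+K[0,2],K[1,1]*s[1]+K[1,2]
def crop(d,name,u0,v0,u1,v1,k):
    im=cv2.cvtColor(d['frame'][v0:v1,u0:u1],cv2.COLOR_RGB2BGR)
    cv2.imwrite(f'pics/{name}.png',cv2.resize(im,None,fx=k,fy=k,interpolation=cv2.INTER_CUBIC))
def cloud(d):
    K=np.array(d['intrinsics']); vv,uu=np.mgrid[0:480,0:640]
    p=np.stack([(uu-K[0,2])/K[0,0],(vv-K[1,2])/K[1,1]],-1); q=p.copy()
    for _ in range(20): q=p/(1+d['k1']*(q**2).sum(-1,keepdims=True))
    c=np.concatenate([q,np.ones_like(q[...,:1])],-1)*d['z_map'][...,None]
    return c@np.array(d['rotation']).T+np.array(d['eye'])
E
python3 - <<'E'
from h import *
for n in('side','top'):
    d=grab(n,'0'); print(n,d['eye'],np.round(d['rotation'],3).tolist(),np.array(d['intrinsics']).tolist(),d['k1'])
print(ctrl.get_state())
E
```

```text
pics
side [ 0.19118925 -0.74161136  0.50567528] [-0.483, 0.832, -0.238, 0.135] [[444.3538833957234, 0.0, 317.4589320397589], [0.0, 444.3538833957234, 236.87747115434357], [0.0, 0.0, 1.0]] -0.053191967200394125
top [ 0.44772112 -0.11587448  1.0045316 ] [0.045, -0.696, 0.715, -0.051] [[476.9849333642551, 0.0, 325.59377224076707], [0.0, 476.9849333642551, 243.56563912899543], [0.0, 0.0, 1.0]] -0.027765664881671474
{'time_s': 0.1, 'joint_positions': array([-1.15121214,  0.68992509, -0.19454328,  1.56625612,  0.15732647,
        0.90248204, -0.21508973]), 'qd': array([ 0.0020804 , -0.0022239 , -0.00013303, -0.00142079,  0.00021999,
        0.00093803,  0.00057675]), 'effort': array([-3.13437253e-03, -5.40598619e+01, -1.27119854e+00, -1.58986616e+01,
        9.43406252e-03,  4.47354963e-03, -1.64720024e-06]), 'ee_pos': array([0.23499283, 0.57850686, 0.23054495]), 'tool_rot': array([-9.93478361e-05,  1.91637776e-01,  9.81465364e-01, -8.31666114e-04]), 'contact_force': array([ 0.09430096, -0.35376932,  0.13425011]), 'ft_torque': array([-0.00245416, -0.02931113,  0.00656447]), 'gripper_width': 0.9975555418378083}
```

```bash
sed -i "s/np.array(d\['rotation'\])/Rm(d)/g" h.py; cat >> h.py <<'E'
from scipy.spatial.transform import Rotation as Ro
def Rm(d): return Ro.from_quat(d['rotation'],scalar_first=True).as_matrix()
E
python3 -c "
from h import *
d=load('top','0');print(pt(d,320,240),Rm(d).round(2))"
```

```text
[ 0.57282346 -0.11371524  0.13933325] [[-0.03 -0.99  0.14]
 [-1.    0.03 -0.01]
 [ 0.01 -0.14 -0.99]]
```

View pics/top_0.png

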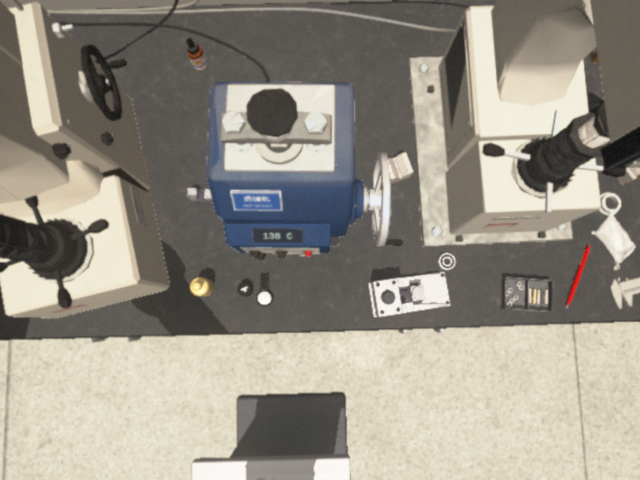

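View pics/side_0.png

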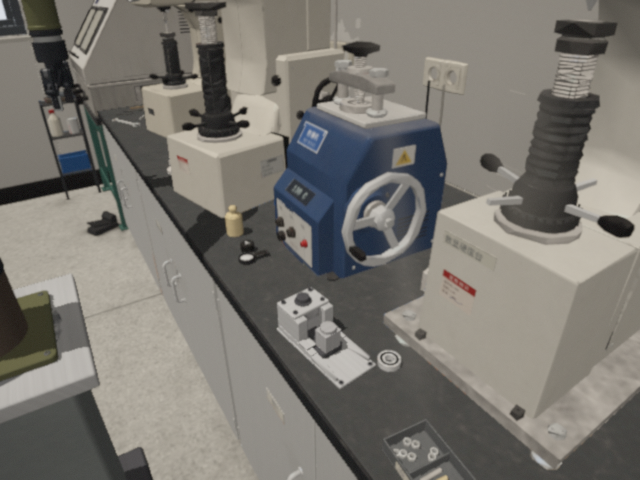

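```bash
python3 - <<'E'
from h import *
d=load('top','0');crop(d,'c_top0',350,240,470,330,6.5)
s=load('side','0');crop(s,'c_side0',250,270,410,390,5)
C=cloud(d); 
for z0,z1 in((.055,.066),(.068,.08),(.045,.056)):
    m=(C[...,2]>z0)&(C[...,2]<z1); m[:,:360]=0;m[:,460:]=0;m[:260]=0;m[330:]=0
    P=C[m]; print(z0,len(P), P.mean(0) if len(P) else '', np.argwhere(m).min(0)[::-1],np.argwhere(m).max(0)[::-1])
for u,v in ((200,290),(245,288),(265,297),(447,262),(388,297)): print(pt(d,u,v))
E
```

```text
0.055 809 [ 0.46742992 -0.24571815  0.06191563] [373 278] [424 316]
0.068 106 [ 0.46713982 -0.24287547  0.07278818] [377 282] [398 313]
0.045 228 [ 0.47366827 -0.29316035  0.05076448] [372 278] [424 316]
[0.49127675 0.12764402 0.05305073]
[0.49447713 0.04344739 0.01982885]
[0.47520425 0.0035349  0.01118096]
[ 0.53844855 -0.38083881  0.00219252]
[ 0.466889   -0.24241579  0.07583069]
```

View pics/c_top0.png

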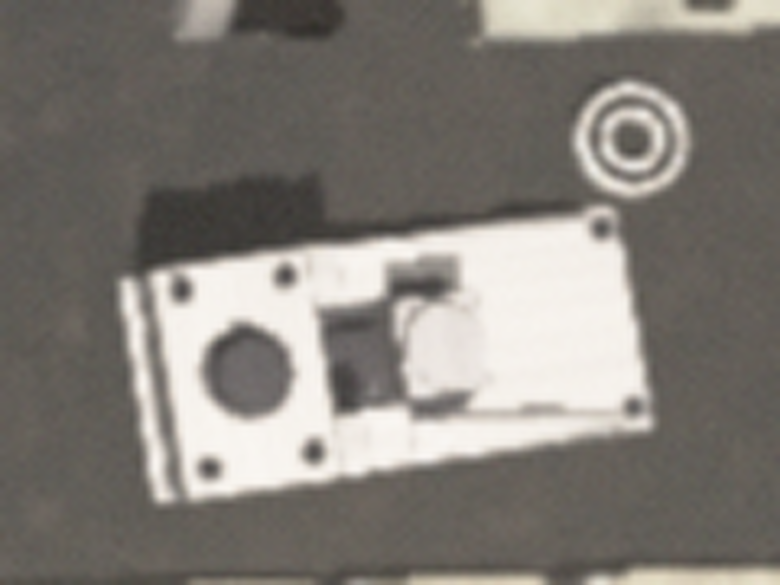

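View pics/c_side0.png

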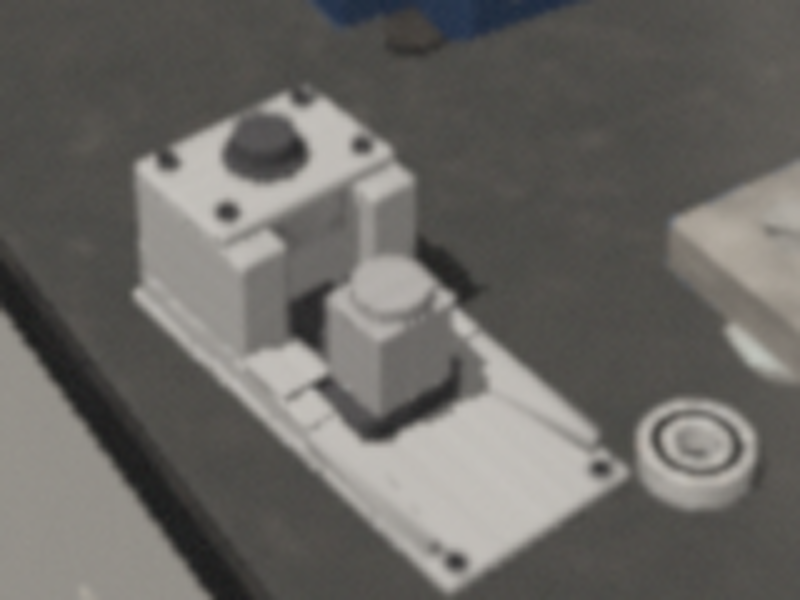

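```bash
python3 - <<'E'
from h import *
d=load('top','0')
f=lambda x,y:(350+(x+.5)/6.5-.5,240+(y+.5)/6.5-.5)
P=lambda x,y,z:pt(d,*f(x,y),z)
R=[P(612,208,.004),P(652,428,.004),P(157,503,.004),P(120,280,.004)]
print(np.round(R,4)); L=[np.linalg.norm(R[i]-R[(i+1)%4]) for i in range(4)];print('162x72',np.round(L,4))
H=[P(181,290,.061),P(286,274,.061),P(314,452,.061),P(209,468,.061)];print('holes',np.round(H,4),np.mean(H,0))
b=P(247,371,.072);print('button',b)
ax1=(R[3]+R[2]-R[0]-R[1]);ax2=H[0]+H[3]-H[1]-H[2];ax3=R[0]-R[1];ax4=H[0]-H[3]
for a in(ax1,ax2):print(np.degrees(np.arctan2(a[1],a[0])))
for a in(ax3,ax4):print(np.degrees(np.arctan2(a[1],a[0]))+90)
print('roof',[P(152,272,.061),P(303,248,.061),P(335,470,.061),P(185,497,.061)])
print('flat top',P(443,345,.051),'bearing',P(632,139,.011))
m=(R[0]+R[1])/2;m2=(R[2]+R[3])/2;print('mid ends',m,m2)
s=load('side','0')
g=lambda x,y:(250+(x+.5)/5-.5,270+(y+.5)/5-.5)
Q=lambda x,y,z:pt(s,*g(x,y),z)
print('SIDE button',Q(265,131,.072),'flat',Q(391,287,.051),'roof',Q(168,160,.061),Q(228,212,.061),Q(362,146,.061),Q(302,96,.061))
print('end corners',Q(629,476,.004),Q(449,592,.004))
E
```

```text
[[ 0.5182 -0.3722  0.004 ]
 [ 0.4472 -0.3809  0.004 ]
 [ 0.428  -0.2207  0.004 ]
 [ 0.4994 -0.2117  0.004 ]]
162x72 [0.0716 0.1613 0.072  0.1616]
holes [[ 0.4929 -0.2246  0.061 ]
 [ 0.4969 -0.2568  0.061 ]
 [ 0.443  -0.2628  0.061 ]
 [ 0.4391 -0.2309  0.061 ]] [ 0.46798774 -0.24378541  0.061     ]
button [ 0.46766105 -0.24214294  0.072     ]
96.75819287547135
96.97138424417136
96.95553688804458
96.60203356880851
roof [array([ 0.49863788, -0.21603578,  0.061     ]), array([ 0.50465732, -0.2623734 ,  0.061     ]), array([ 0.43743256, -0.26891942,  0.061     ]), array([ 0.43067146, -0.22325559,  0.061     ])]
flat top [ 0.47433035 -0.30556546  0.051     ] bearing [ 0.53984794 -0.3782399   0.011     ]
mid ends [ 0.482714   -0.37653114  0.004     ] [ 0.46371253 -0.21618494  0.004     ]
SIDE button [ 0.46855944 -0.24417757  0.072     ] flat [ 0.47536855 -0.3079753   0.051     ] roof [ 0.4414529  -0.22818713  0.061     ] [ 0.4450469  -0.26122429  0.061     ] [ 0.49823793 -0.25522164  0.061     ] [ 0.49573835 -0.22153929  0.061     ]
end corners [ 0.51923834 -0.37362349  0.004     ] [ 0.44787104 -0.38159435  0.004     ]
```

```bash
python3 - <<'E'
from h import *
for n in('top','side'):
    d=load(n,'0');C=cloud(d).reshape(-1,3); C=C[(C[:,2]>.09)&(C[:,2]<.5)&(C[:,0]>.28)&(d['z_map'].ravel()>0)]
    for y0 in np.arange(-.5,.9,.1):
        P=C[(C[:,1]>=y0)&(C[:,1]<y0+.1)]
        if len(P): i=P[:,0].argmin();print(n,round(y0,1),P[i].round(3))
E
```

```text
top -0.5 [ 0.584 -0.465  0.296]
top -0.4 [ 0.592 -0.396  0.092]
top -0.3 [ 0.558 -0.227  0.156]
top -0.2 [ 0.562 -0.109  0.107]
top -0.1 [ 0.562 -0.029  0.114]
top -0.0 [0.566 0.005 0.103]
top 0.1 [0.991 0.145 0.094]
top 0.2 [0.478 0.3   0.112]
top 0.3 [0.456 0.381 0.1  ]
top 0.4 [0.448 0.434 0.091]
side -0.5 [ 0.583 -0.466  0.293]
side -0.4 [ 0.591 -0.393  0.116]
side -0.3 [ 0.558 -0.227  0.156]
side -0.2 [ 0.562 -0.108  0.107]
side -0.1 [ 0.561 -0.036  0.113]
side -0.0 [0.567 0.017 0.108]
side 0.1 [1.114 0.172 0.268]
side 0.2 [0.464 0.298 0.215]
side 0.3 [0.456 0.381 0.115]
side 0.4 [0.448 0.433 0.095]
side 0.5 [1.135 0.567 0.282]
side 0.6 [1.136 0.679 0.32 ]
side 0.7 [1.139 0.705 0.328]
```

Call:
arm_command(series=[[[0.016, -0.045, 0], [0, 0, -3.4]], [[0.016, -0.045, 0], [0, 0, -3.4]], [[0.016, -0.045, 0], [0, 0, -3.4]], [[0.016, -0.045, 0], [0, 0, -3.4]], [[0.017, -0.046, 0], [0, 0, -3.4]], [[0.017, -0.046, 0], [0, 0, -3.4]], [[0.017, -0.046, 0], [0, 0, -3.4]], [[0.017, -0.046, 0], [0, 0, -3.4]]], claw=1, newtons=60)

```text
time_s: 1.1
ee_pos: [0.3664, 0.2062, 0.2283]
tool_rot: [-0.001, 0.421, 0.907, -0.001]
contact_force: [-0.2, 0.8, 0.0]
gripper_width: 0.002
```

Call:
arm_command(series=[[[0.017, -0.046, 0], [0, 0, -3.4]], [[0.017, -0.046, 0], [0, 0, -3.4]], [[0.014, -0.046, -0.005], [0, 0, -3.4]], [[0.01, -0.05, -0.01], [0, 0, -3.4]], [[0.01, -0.05, -0.01], [0, 0, -3.4]], [[0.01, -0.05, -0.015], [0, 0, -3.4]], [[0.01, -0.05, -0.015], [0, 0, -3.4]], [[0.007, -0.05, -0.015], [0, 0, -3.4]]])

```text
time_s: 2.1
ee_pos: [0.4654, -0.1939, 0.1565]
tool_rot: [0.0, 0.627, 0.779, 0.002]
contact_force: [0.4, 0.9, 1.0]
gripper_width: 0.001
```

```bash
cat > st.py <<'E'
from h import *
s=ctrl.get_state(); r=Ro.from_quat(s['tool_rot'],scalar_first=True).as_matrix()
y=r[:,1];a=np.degrees(np.arctan2(y[1],y[0]))
O=np.array([.4715,-.28]);A=np.radians(96.8);ux=np.array([np.cos(A),np.sin(A)]);uy=np.array([-ux[1],ux[0]])
p=s['ee_pos'];print('t',s['time_s'],'ee',p.round(4),'jaw',a.round(2),'zax',r[:,2].round(3),'base xy',((p[:2]-O)@ux).round(4),((p[:2]-O)@uy).round(4),'F',np.round(s['contact_force'],1),'w',s['gripper_width'])
print('q',np.round(s['joint_positions'],2))
E
python3 st.py
```

```text
t 2.1 ee [ 0.4654 -0.1939  0.1565] jaw 12.27 zax [ 0.002  0.002 -1.   ] base xy 0.0862 -0.0041 F [0.4 0.9 1. ] w 0.0007081065431557022
q [ 0.33  0.65 -0.04  2.01  0.05  0.49  0.47]
```

Call:
arm_command(series=[[[0.0026, -0.049, 0], [0, 0, -3]], [[0, 0, -0.035], [0, 0, -2]], [[0, 0, -0.03], [0, 0, 0]], [[0, 0, -0.012], [0, 0, 0]]])

```text
time_s: 2.6
ee_pos: [0.4675, -0.2514, 0.0762]
tool_rot: [0.002, 0.666, 0.746, 0.001]
contact_force: [-0.1, -0.6, 0.6]
gripper_width: 0.002
```

```bash
python3 st.py; python3 -c "
from h import *
d=grab('side','1');crop(d,'c_side1',250,230,410,350,5)"
```

```text
t 2.6 ee [ 0.4675 -0.2514  0.0762] jaw 6.51 zax [ 0.003 -0.001 -1.   ] base xy 0.0288 0.0006 F [-0.1 -0.6  0.6] w 0.0017394758015542421
q [ 0.42  0.81 -0.02  1.98  0.04  0.35  0.48]
```

View pics/c_side1.png

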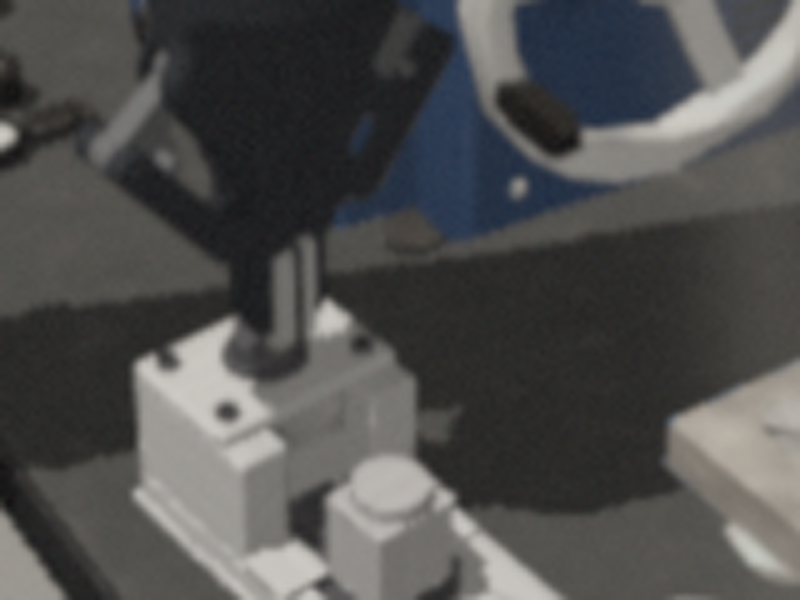

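Fingertips are just above the button (crop 268,350), about 8 mm towards the open end; shift back and press.

Call:
arm_command(series=[[[-0.0005, 0.0075, 0], [0, 0, 0]], [[0, 0, -0.005], [0, 0, 0]], [[0, 0, -0.004], [0, 0, 0]], [[0, 0, -0.003], [0, 0, 0]]])

```text
time_s: 3.15
ee_pos: [0.4676, -0.242, 0.0664]
tool_rot: [0.002, 0.665, 0.747, 0.001]
contact_force: [-2.0, 0.4, 4.6]
gripper_width: 0.003
```

```bash
python3 st.py
```

```text
t 3.15 ee [ 0.4676 -0.242   0.0664] jaw 6.67 zax [ 0.005 -0.002 -1.   ] base xy 0.0382 -0.0006 F [-2.   0.4  4.6] w 0.0028940750975618144
q [ 0.4   0.83 -0.02  2.    0.04  0.31  0.47]
```

Call:
arm_command(series=[[[0, 0, -0.002], [0, 0, 0]], [[0, 0, 0], [0, 0, 0]]])

```text
time_s: 3.4
ee_pos: [0.4676, -0.242, 0.0671]
tool_rot: [0.003, 0.665, 0.747, 0.001]
contact_force: [-1.6, 0.4, 4.9]
gripper_width: -0.001
```

```bash
python3 st.py; python3 -c "
from h import *
d=grab('side','2');crop(d,'c_side2',250,230,410,350,5)"
```

```text
t 3.4 ee [ 0.4676 -0.242   0.0671] jaw 6.69 zax [ 0.006 -0.003 -1.   ] base xy 0.0382 -0.0006 F [-1.6  0.4  4.9] w -0.0009545436541855231
q [ 0.4   0.83 -0.02  2.    0.04  0.31  0.47]
```

View pics/c_side2.png

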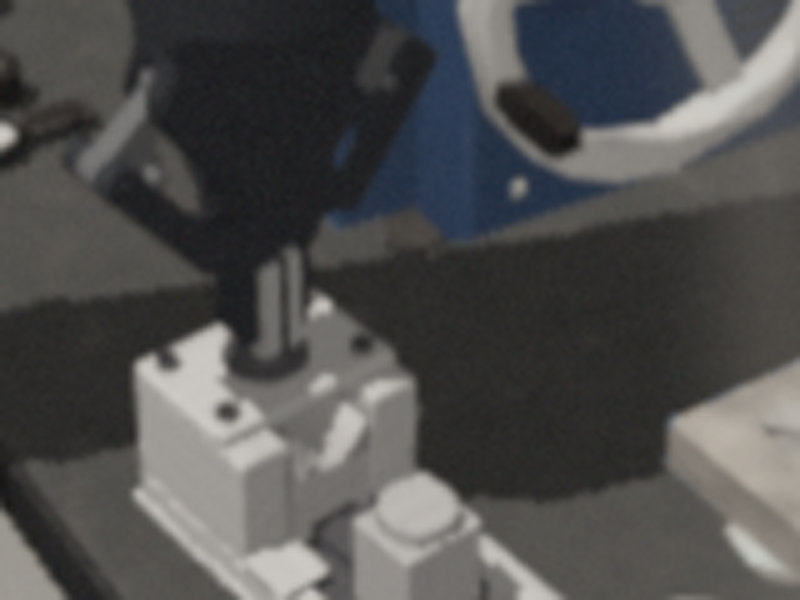

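```bash
python3 -c "
from h import *
d=load('side','2');p=pt(d,250+420.5/5-.5,230+508.5/5-.5,.051);print(p)
O=np.array([.4715,-.28]);print((p[:2]-O)@[-.1184,.993],(p[:2]-O)@[-.993,-.1184])"
```

```text
[ 0.47762797 -0.32055152  0.051     ]
-0.04099321307080699 -0.0012837774535851912
```

Call:
arm_command(series=[[[0, 0, 0.03], [0, 0, 0]], [[0.003, -0.02, 0.03], [0, 0, 0]], [[0.005, -0.045, 0], [0, 0, 0]], [[0, -0.012, 0], [0, 0, 0]], [[0, 0, 0], [0, 0, 0]]], claw=-0.25)

```text
time_s: 4.08
ee_pos: [0.4776, -0.3198, 0.1322]
tool_rot: [0.006, 0.663, 0.748, 0.002]
contact_force: [-0.2, -0.2, -0.3]
gripper_width: 0.626
```

```bash
python3 st.py
```

```text
t 4.075 ee [ 0.4776 -0.3198  0.1322] jaw 6.92 zax [ 0.011 -0.005 -1.   ] base xy -0.0403 -0.0013 F [-0.2 -0.2 -0.3] w 0.6261863232466716
q [ 0.54  0.75 -0.04  1.83  0.06  0.55  0.58]
```

Call:
arm_command(series=[[[-0.001, 0.0005, -0.04], [0.3, 0.6, 0]], [[0, 0, -0.035], [0, 0, 0]], [[0, 0, -0.02], [0, 0, 0]], [[0, 0, -0.008], [0, 0, 0]]])

```text
time_s: 4.58
ee_pos: [0.4779, -0.3125, 0.0272]
tool_rot: [-0.001, 0.661, 0.751, 0.002]
contact_force: [-0.2, -0.5, 0.1]
gripper_width: 0.622
```

```bash
python3 st.py; python3 -c "
from h import *
d=grab('side','3');crop(d,'c_side3',250,230,410,350,5)
d=grab('top','3');crop(d,'c_top3',350,240,470,330,6.5)"
```

```text
t 4.575 ee [ 0.4779 -0.3125  0.0272] jaw 7.28 zax [ 0.002  0.004 -1.   ] base xy -0.0331 -0.0025 F [-0.2 -0.5  0.1] w 0.6221311778678901
q [ 0.52  0.93 -0.04  1.86  0.07  0.35  0.56]
```

View pics/c_side3.png

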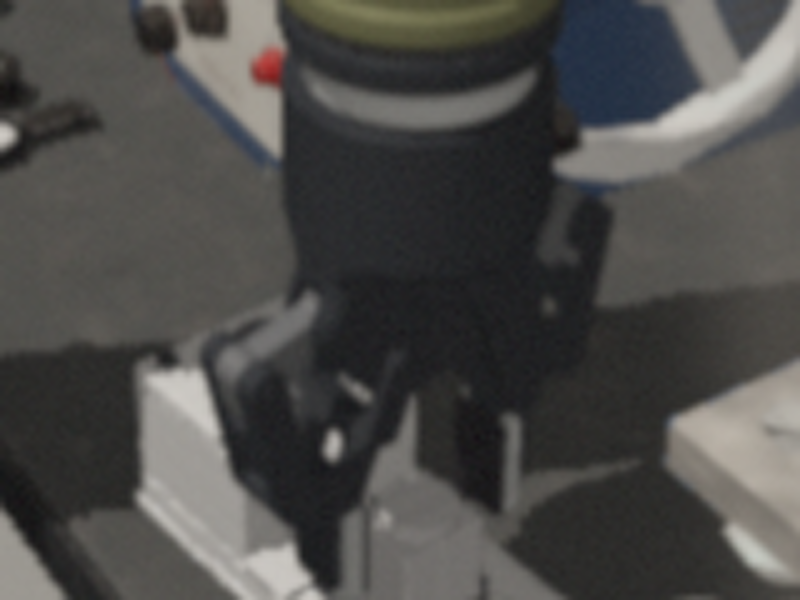

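View pics/c_top3.png

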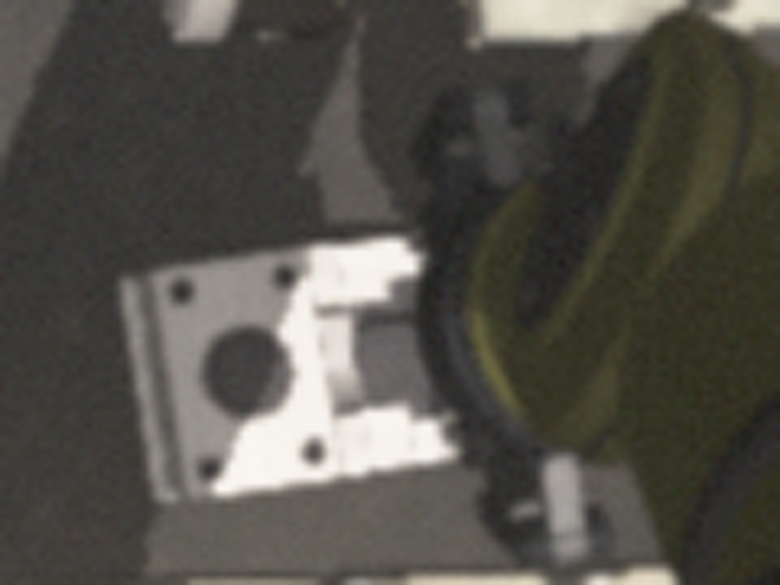

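Call:
arm_command(series=[[[-0.001, -0.0065, -0.002], [0, 0, -0.4]], [[0, 0, -0.001], [0, 0, 0]]])

```text
time_s: 4.92
ee_pos: [0.478, -0.3203, 0.0262]
tool_rot: [0.001, 0.664, 0.748, 0.002]
contact_force: [0.4, 0.5, -0.4]
gripper_width: 0.624
```

```bash
python3 st.py
```

```text
t 4.925 ee [ 0.478  -0.3203  0.0262] jaw 6.86 zax [ 0.004  0.002 -1.   ] base xy -0.0408 -0.0017 F [ 0.4  0.5 -0.4] w 0.62444511532439
q [ 0.53  0.93 -0.03  1.85  0.07  0.36  0.57]
```

Call:
arm_command(series=[[[-0.0012, 0.001, -0.004], [0, 0, 0]], [[0, 0, 0], [0, 0, 0]]])

```text
time_s: 5.18
ee_pos: [0.4771, -0.3197, 0.0228]
tool_rot: [0.002, 0.664, 0.748, 0.002]
contact_force: [0.4, -0.5, -0.1]
gripper_width: 0.628
```

Call:
arm_command(series=[[[0, 0, 0], [0, 0, 0]], [[0, 0, 0], [0, 0, 0]], [[0, 0, 0], [0, 0, 0]], [[0, 0, 0], [0, 0, 0]]], claw=1, newtons=60)

```text
time_s: 5.68
ee_pos: [0.4771, -0.3197, 0.0232]
tool_rot: [0.002, 0.664, 0.748, 0.002]
contact_force: [0.5, 0.3, -0.2]
gripper_width: 0.338
```

```bash
python3 st.py
```

```text
t 5.675 ee [ 0.4771 -0.3197  0.0232] jaw 6.83 zax [ 0.006  0.001 -1.   ] base xy -0.04 -0.0008 F [ 0.5  0.3 -0.2] w 0.3384827238656829
q [ 0.53  0.94 -0.03  1.86  0.07  0.35  0.57]
```

Call:
arm_command(series=[[[0.0012, -0.01, 0], [0, 0, 0]], [[0.0012, -0.01, 0], [0, 0, 0]], [[0.0018, -0.015, 0], [0, 0, 0]], [[0.0018, -0.015, 0], [0, 0, 0]]])

```text
time_s: 6.18
ee_pos: [0.483, -0.3702, 0.0225]
tool_rot: [-0.0, 0.663, 0.749, 0.003]
contact_force: [-0.1, 0.0, -1.0]
gripper_width: 0.34
```

```bash
python3 st.py
```

```text
t 6.175 ee [ 0.483  -0.3702  0.0225] jaw 6.97 zax [ 0.004  0.005 -1.   ] base xy -0.0909 -0.0008 F [-0.1  0.  -1. ] w 0.33981495184703386
q [ 0.61  0.96 -0.05  1.75  0.09  0.44  0.62]
```

Call:
arm_command(series=[[[0.0014, -0.012, 0], [0, 0, 0]], [[0, 0, 0.02], [0, 0, 0]], [[0, 0, 0.04], [0, 0, 0]], [[-0.01, 0.0, 0.045], [0, 0, 0]]])

```text
time_s: 6.68
ee_pos: [0.4724, -0.3859, 0.1291]
tool_rot: [-0.001, 0.664, 0.748, 0.002]
contact_force: [-0.6, -0.9, -1.1]
gripper_width: 0.341
```

```bash
python3 st.py; python3 -c "
from h import *
d=grab('side','4');crop(d,'c_side4',250,200,450,350,4)"
```

```text
t 6.675 ee [ 0.4724 -0.3859  0.1291] jaw 6.77 zax [ 0.     0.005 -1.   ] base xy -0.1052 0.0117 F [-0.6 -0.9 -1.1] w 0.340629575794444
q [ 0.65  0.8  -0.07  1.7   0.08  0.64  0.66]
```

View pics/c_side4.png

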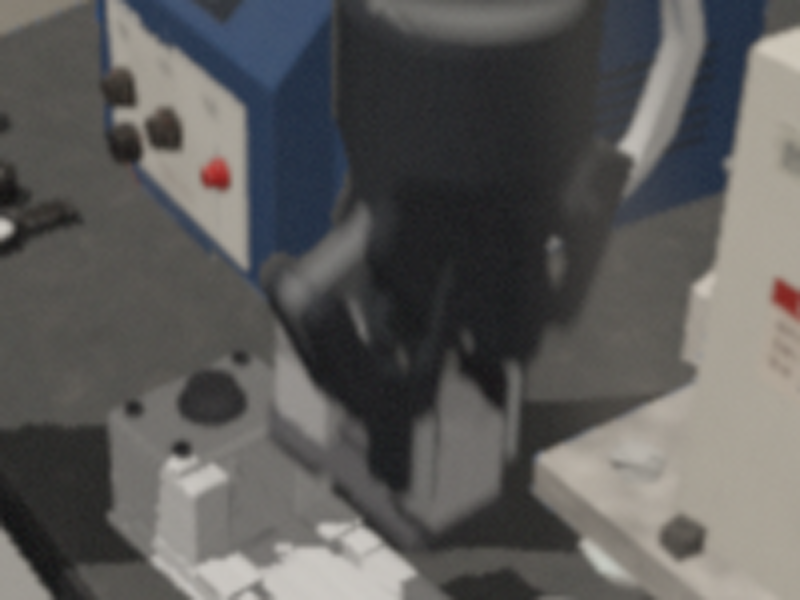

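Call:
arm_command(series=[[[-0.01, 0, 0.005], [0, 0, -6]], [[-0.01, 0, 0.005], [0, 0, -10]], [[0, 0, 0], [0, 0, -10]], [[0, 0, 0], [0, 0, -10]], [[0, 0, 0], [0, 0, -10]], [[0, 0, 0], [0, 0, -10]], [[0, 0, 0], [0, 0, -10]], [[0, 0, 0], [0, 0, -10]]])

```text
time_s: 7.72
ee_pos: [0.4541, -0.386, 0.1579]
tool_rot: [0.007, 0.987, 0.159, 0.002]
contact_force: [0.8, 0.4, -2.1]
gripper_width: 0.343
```

```bash
python3 st.py
```

```text
t 7.725 ee [ 0.4541 -0.386   0.1579] jaw -71.69 zax [ 0.006 -0.013 -1.   ] base xy -0.1032 0.0299 F [ 0.8  0.4 -2.1] w 0.34269576848318545
q [ 0.44  0.76  0.33  1.76 -0.36  0.67 -0.29]
```

Call:
arm_command(series=[[[0, 0, 0], [0, 0, -10]], [[0, 0, 0], [0, 0, -10]], [[0, 0, 0], [0, 0, -10]], [[0, 0, 0], [0, 0, -10]], [[0, 0, 0], [0, 0, -10]], [[0, 0, 0], [0, 0, -10]], [[0, 0, 0], [0, 0, -10]], [[0, 0, 0], [0, 0, -10]]])

```text
time_s: 8.72
ee_pos: [0.4585, -0.3777, 0.1654]
tool_rot: [0.001, 0.848, -0.53, 0.003]
contact_force: [0.0, -0.1, -1.4]
gripper_width: 0.338
```

```bash
python3 st.py
```

```text
t 8.725 ee [ 0.4585 -0.3777  0.1654] jaw -153.97 zax [ 0.004 -0.006 -1.   ] base xy -0.0954 0.0244 F [ 0.  -0.1 -1.4] w 0.33806629591316684
q [ 0.22  0.86  0.74  1.76 -0.76  0.83 -1.36]
```

Call:
arm_command(series=[[[0.004, 0.012, 0], [0.3, 0, -8]], [[0.005, 0.015, 0], [0, 0, -7]], [[0.005, 0.015, -0.01], [0, 0, -4]], [[0.003, 0.012, -0.02], [0, 0, 0]]])

```text
time_s: 9.22
ee_pos: [0.4791, -0.3197, 0.1392]
tool_rot: [-0.005, 0.746, -0.666, 0.004]
contact_force: [-0.2, -0.5, -1.8]
gripper_width: 0.337
```

```bash
python3 st.py; python3 -c "
from h import *
d=grab('side','5');crop(d,'c_side5',250,200,450,350,4)
d=grab('top','5');crop(d,'c_top5',350,220,500,330,5.3)"
```

```text
t 9.225 ee [ 0.4791 -0.3197  0.1392] jaw -173.56 zax [ 0.014  0.002 -1.   ] base xy -0.0403 -0.0028 F [-0.2 -0.5 -1.8] w 0.3369464771759652
q [ 0.09  0.9   0.79  1.84 -0.91  0.8  -1.65]
```

View pics/c_side5.png

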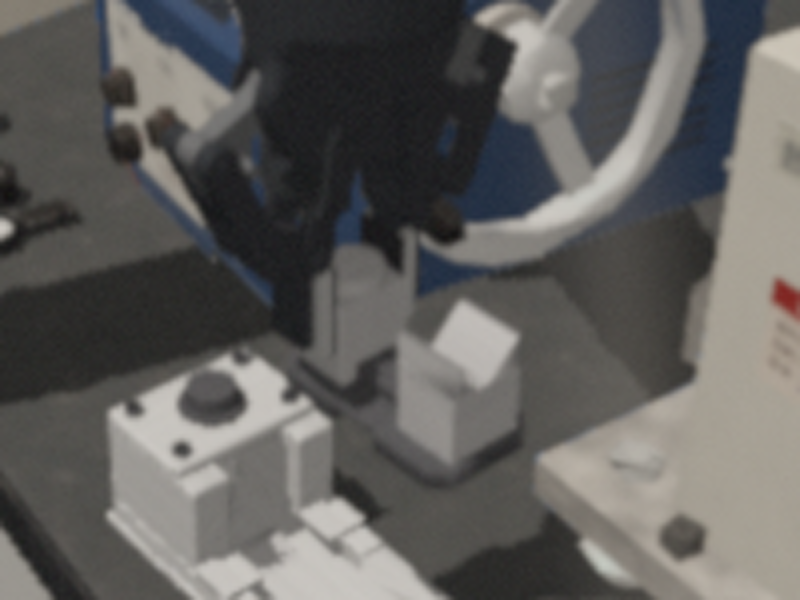

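View pics/c_top5.png

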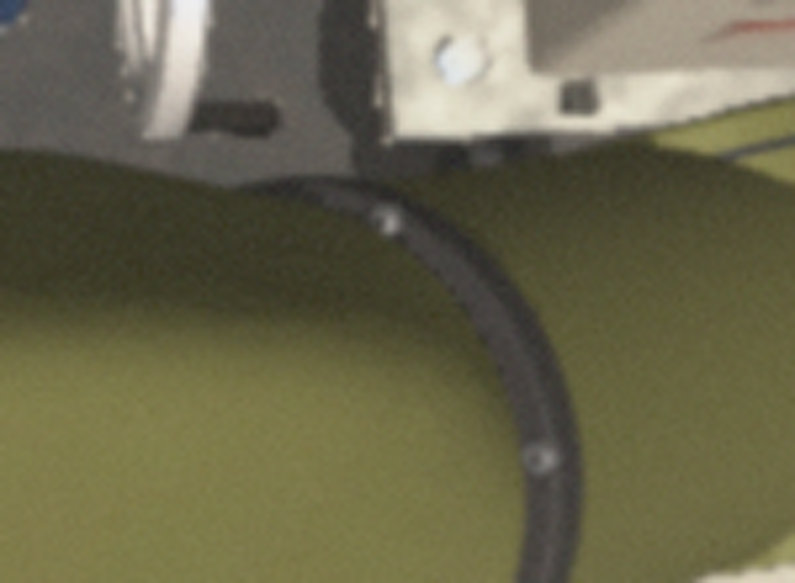

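Call:
arm_command(series=[[[-0.003, 0.001, -0.035], [0, 0.8, 0.3]], [[0, 0, -0.03], [0, 0, 0]], [[0, 0, 0], [0, 0, 0]]])

```text
time_s: 9.7
ee_pos: [0.4773, -0.3172, 0.0745]
tool_rot: [-0.003, 0.749, -0.663, -0.002]
contact_force: [0.1, 0.3, -0.7]
gripper_width: 0.336
```

```bash
python3 st.py
```

```text
t 9.7 ee [ 0.4773 -0.3172  0.0745] jaw -173.03 zax [ 0.002  0.007 -1.   ] base xy -0.0376 -0.0013 F [ 0.1  0.3 -0.7] w 0.33586751676725546
q [ 0.16  0.97  0.66  1.86 -0.96  0.67 -1.61]
```

Call:
arm_command(series=[[[-0.001, -0.002, -0.02], [-0.4, 0, 0]], [[0, 0, -0.015], [0, 0, 0]], [[0, 0, 0], [0, 0, 0]]])

```text
time_s: 10.07
ee_pos: [0.4786, -0.323, 0.0446]
tool_rot: [-0.001, 0.749, -0.663, 0.005]
contact_force: [0.1, -0.2, -1.4]
gripper_width: 0.337
```

```bash
python3 st.py;  python3 -c "
from h import *
d=grab('side','6');crop(d,'c_side6',250,200,450,350,4)"
```

```text
t 10.075 ee [ 0.4786 -0.323   0.0446] jaw -173.07 zax [ 0.009 -0.005 -1.   ] base xy -0.0435 -0.002 F [ 0.1 -0.2 -1.4] w 0.33669650484016733
q [ 0.21  0.99  0.56  1.87 -0.97  0.57 -1.6 ]
```

View pics/c_side6.png

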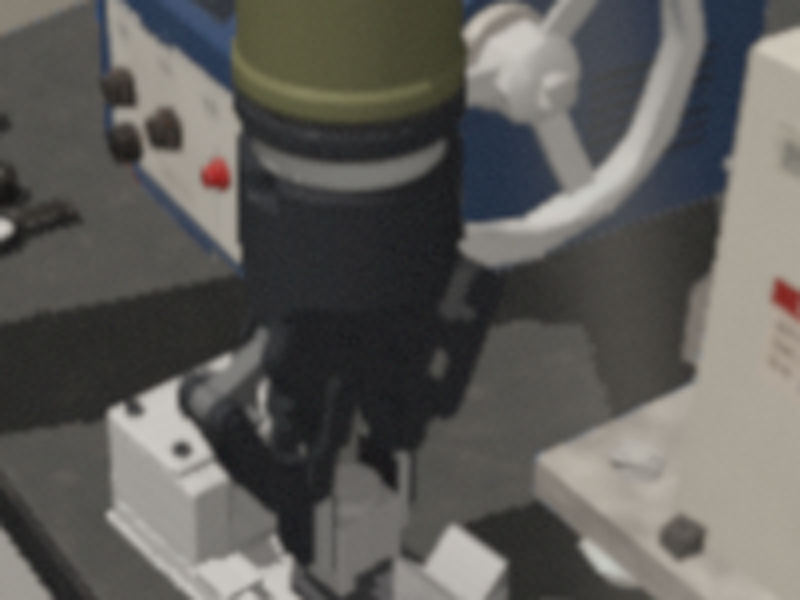

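Call:
arm_command(series=[[[-0.0025, 0.001, -0.008], [0.2, 0.4, 0]], [[0, 0, 0], [0, 0, 0]]])

```text
time_s: 10.38
ee_pos: [0.4772, -0.3235, 0.0389]
tool_rot: [0.0, 0.749, -0.663, 0.003]
contact_force: [-0.3, -0.3, -2.4]
gripper_width: 0.339
```

```bash
python3 st.py
```

```text
t 10.375 ee [ 0.4772 -0.3235  0.0389] jaw -173.06 zax [ 0.005 -0.005 -1.   ] base xy -0.0438 -0.0005 F [-0.3 -0.3 -2.4] w 0.33858035897810157
q [ 0.21  1.    0.55  1.87 -0.97  0.56 -1.6 ]
```

Call:
arm_command(series=[[[0, 0.002, -0.008], [0.3, 0.2, 0]], [[0, 0.001, -0.006], [0, 0, 0]], [[0, 0, 0], [0, 0, 0]]])

```text
time_s: 10.75
ee_pos: [0.4774, -0.3202, 0.0241]
tool_rot: [-0.001, 0.749, -0.663, 0.0]
contact_force: [-0.6, 0.5, -1.5]
gripper_width: 0.335
```

```bash
python3 st.py
```

```text
t 10.75 ee [ 0.4774 -0.3202  0.0241] jaw -173.04 zax [ 0.001  0.001 -1.   ] base xy -0.0406 -0.0011 F [-0.6  0.5 -1.5] w 0.33532868841464875
q [ 0.23  1.02  0.51  1.87 -0.97  0.53 -1.6 ]
```

Call:
arm_command(series=[[[0, 0, -0.0015], [0, 0, 0]], [[-0.001, 0.007, 0], [0, 0, 0]], [[-0.001, 0.007, 0], [0, 0, 0]], [[0, 0, 0], [0, 0, 0]]])

```text
time_s: 11.25
ee_pos: [0.4752, -0.3048, 0.0226]
tool_rot: [-0.001, 0.749, -0.663, -0.0]
contact_force: [-0.4, 0.4, -1.5]
gripper_width: 0.339
```

```bash
python3 st.py
```

```text
t 11.25 ee [ 0.4752 -0.3048  0.0226] jaw -173.03 zax [ 0.001  0.001 -1.   ] base xy -0.025 -0.0008 F [-0.4  0.4 -1.5] w 0.33936619258604084
q [ 0.22  1.    0.48  1.9  -0.97  0.5  -1.61]
```

Slid freely under the lips; release, lift and look.

Call:
arm_command(series=[[[0, 0, 0], [0, 0, 0]], [[0, 0, 0], [0, 0, 0]], [[0, 0, 0.02], [0, 0, 0]], [[0, 0, 0.04], [0, 0, 0]], [[0.003, -0.025, 0.04], [0, 0, 0]], [[0.003, -0.025, 0.02], [0, 0, 0]]], claw=-0.25)

```text
time_s: 12.0
ee_pos: [0.4811, -0.3547, 0.1458]
tool_rot: [-0.001, 0.749, -0.662, -0.001]
contact_force: [0.2, -0.3, -0.5]
gripper_width: 0.624
```

```bash
python3 st.py;  python3 -c "
from h import *
d=grab('side','7');crop(d,'c_side7',250,240,450,390,4)
d=grab('top','7');crop(d,'c_top7',350,240,470,330,6.5)"
```

```text
t 12.0 ee [ 0.4811 -0.3547  0.1458] jaw -172.96 zax [-0.001  0.002 -1.   ] base xy -0.0753 -0.0007 F [ 0.2 -0.3 -0.5] w 0.6243885585038529
q [ 0.19  0.88  0.7   1.75 -0.76  0.8  -1.75]
```

View pics/c_side7.png

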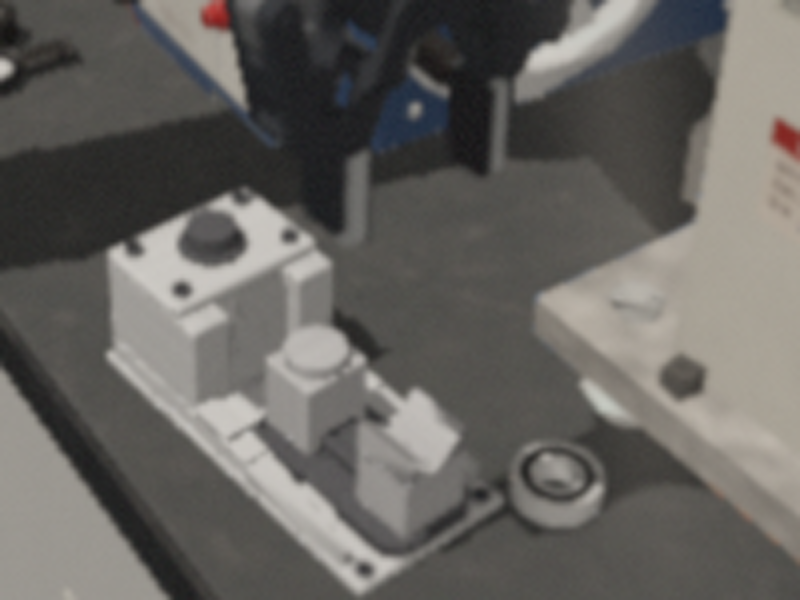

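```bash
python3 -c "
from h import *
d=load('side','7');p=pt(d,250+318.5/4-.5,240+349.5/4-.5,.051)-[.001,-.0015,0]
O=np.array([.4715,-.28]);ux=np.array([-.1184,.993]);print(p,(p[:2]-O)@ux,(p[:2]-O)@[-.993,-.1184], 'vee',p[:2]-.054*ux)"
```

```text
[ 0.47623235 -0.30731206  0.051     ] -0.02768118671521782 -0.0014654796728500636 vee [ 0.48262595 -0.36093406]
```

Call:
arm_command(series=[[[0.0005, -0.005, -0.03], [0, 0, 0]], [[0, 0, -0.04], [0, 0, 0]], [[0, 0, -0.03], [0, 0, 0]], [[0, 0, 0], [0, 0, 0]]])

```text
time_s: 12.6
ee_pos: [0.4808, -0.3582, 0.041]
tool_rot: [-0.001, 0.748, -0.663, -0.001]
contact_force: [-0.5, 0.3, 0.7]
gripper_width: 0.624
```

```bash
python3 st.py
```

```text
t 12.6 ee [ 0.4808 -0.3582  0.041 ] jaw -173.09 zax [ 0.     0.003 -1.   ] base xy -0.0787 0.0001 F [-0.5  0.3  0.7] w 0.6238411084158177
q [ 0.27  1.01  0.56  1.79 -0.89  0.62 -1.64]
```

Call:
arm_command(series=[[[0.0005, -0.002, -0.012], [0, 0, 0]], [[0, 0, -0.006], [0, 0, 0]], [[0, 0, 0], [0, 0, 0]]])

```text
time_s: 12.98
ee_pos: [0.4819, -0.3604, 0.0235]
tool_rot: [-0.001, 0.749, -0.663, 0.0]
contact_force: [-0.0, 0.4, -0.7]
gripper_width: 0.624
```

Call:
arm_command(series=[[[0, 0, 0], [0, 0, 0]], [[0, 0, 0], [0, 0, 0]], [[0, 0, 0], [0, 0, 0]], [[0, 0, 0], [0, 0, 0]]], claw=1, newtons=60)

```text
time_s: 13.48
ee_pos: [0.4824, -0.3608, 0.0246]
tool_rot: [-0.001, 0.749, -0.663, 0.001]
contact_force: [-0.1, 0.4, -2.3]
gripper_width: 0.341
```

```bash
python3 st.py; python3 -c "
from h import *
d=grab('side','8');crop(d,'c_side8',250,240,450,390,4)"
```

```text
t 13.475 ee [ 0.4824 -0.3608  0.0246] jaw -173.06 zax [ 0.003  0.    -1.   ] base xy -0.0815 -0.0013 F [-0.1  0.4 -2.3] w 0.3412009196526147
q [ 0.28  1.04  0.53  1.78 -0.91  0.58 -1.63]
```

View pics/c_side8.png

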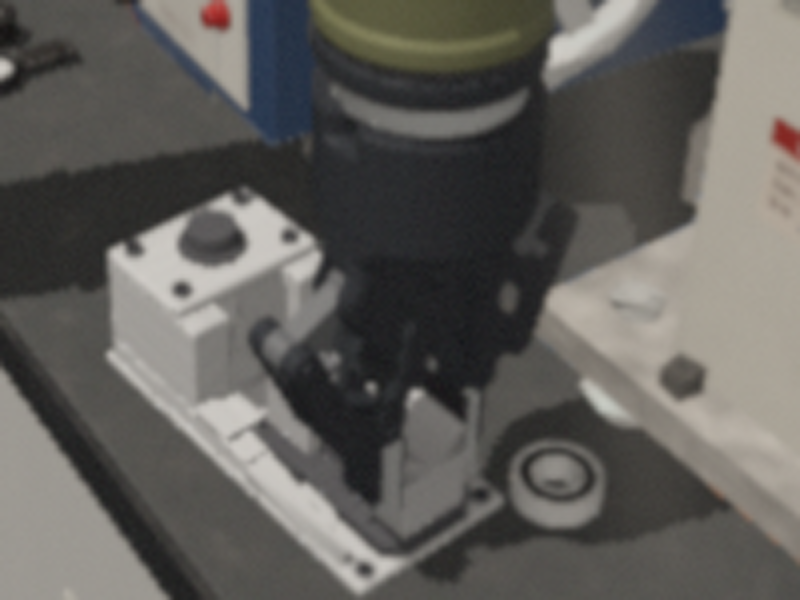

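Call:
arm_command(series=[[[-0.0005, 0.006, -0.0012], [0, 0, 0]], [[-0.001, 0.008, 0], [0, 0, 0]], [[-0.001, 0.008, 0], [0, 0, 0]]])

```text
time_s: 13.9
ee_pos: [0.481, -0.3461, 0.0261]
tool_rot: [0.003, 0.748, -0.664, 0.008]
contact_force: [0.3, -5.9, 2.2]
gripper_width: 0.34
```

```bash
python3 st.py
```

```text
t 13.9 ee [ 0.481  -0.3461  0.0261] jaw -173.24 zax [ 0.008 -0.015 -1.   ] base xy -0.0667 -0.0016 F [ 0.3 -5.9  2.2] w 0.3403062857048901
q [ 0.26  1.02  0.51  1.83 -0.92  0.53 -1.63]
```

Call:
arm_command(series=[[[-0.0015, 0.008, -0.001], [0.6, 0.4, 0]], [[-0.001, 0.008, 0], [0.3, 0, 0]], [[-0.001, 0.008, 0], [0, 0, 0]]])

```text
time_s: 14.28
ee_pos: [0.4778, -0.3217, 0.0261]
tool_rot: [-0.0, 0.747, -0.664, 0.001]
contact_force: [0.7, -3.3, 2.4]
gripper_width: 0.341
```

```bash
python3 st.py
```

```text
t 14.275 ee [ 0.4778 -0.3217  0.0261] jaw -173.28 zax [ 0.002 -0.001 -1.   ] base xy -0.0422 -0.0013 F [ 0.7 -3.3  2.4] w 0.34096125151901974
q [ 0.24  1.    0.49  1.87 -0.93  0.51 -1.64]
```

Sliding well; about 15 mm left.

Call:
arm_command(series=[[[-0.001, 0.006, 0], [0, 0, 0]], [[-0.0005, 0.005, 0], [0, 0, 0]]])

```text
time_s: 14.52
ee_pos: [0.477, -0.3156, 0.0271]
tool_rot: [0.003, 0.747, -0.665, 0.006]
contact_force: [1.4, -12.2, -4.2]
gripper_width: 0.341
```

```bash
python3 st.py
```

```text
t 14.525 ee [ 0.477  -0.3156  0.0271] jaw -173.36 zax [ 0.005 -0.014 -1.   ] base xy -0.036 -0.0012 F [  1.4 -12.2  -4.2] w 0.3409996830545332
q [ 0.23  1.    0.47  1.89 -0.94  0.48 -1.65]
```

Call:
arm_command(series=[[[-0.001, 0.01, -0.001], [0.5, 0.2, 0]], [[-0.001, 0.01, -0.001], [0.5, 0, 0]]])

```text
time_s: 14.78
ee_pos: [0.476, -0.3102, 0.0272]
tool_rot: [0.007, 0.745, -0.667, 0.011]
contact_force: [1.6, -14.9, -2.7]
gripper_width: 0.336
```

```bash
python3 st.py
```

```text
t 14.775 ee [ 0.476  -0.3102  0.0272] jaw -173.73 zax [ 0.007 -0.025 -1.   ] base xy -0.0305 -0.0009 F [  1.6 -14.9  -2.7] w 0.336353658462398
q [ 0.23  0.99  0.46  1.91 -0.94  0.45 -1.66]
```

Call:
arm_command(series=[[[-0.001, 0.01, -0.001], [1.5, 0.3, 0.2]], [[-0.001, 0.01, -0.001], [1.5, 0.3, 0.2]]])

```text
time_s: 15.02
ee_pos: [0.4752, -0.3035, 0.0264]
tool_rot: [-0.001, 0.745, -0.667, 0.0]
contact_force: [1.3, -7.5, -7.2]
gripper_width: 0.341
```

```bash
python3 st.py;python3 -c "
from h import *
d=grab('side','9');crop(d,'c_side9',250,240,450,390,4)"
```

```text
t 15.025 ee [ 0.4752 -0.3035  0.0264] jaw -173.68 zax [ 0.001  0.001 -1.   ] base xy -0.0238 -0.0008 F [ 1.3 -7.5 -7.2] w 0.34088482091659067
q [ 0.23  0.99  0.46  1.9  -0.93  0.48 -1.66]
```

View pics/c_side9.png

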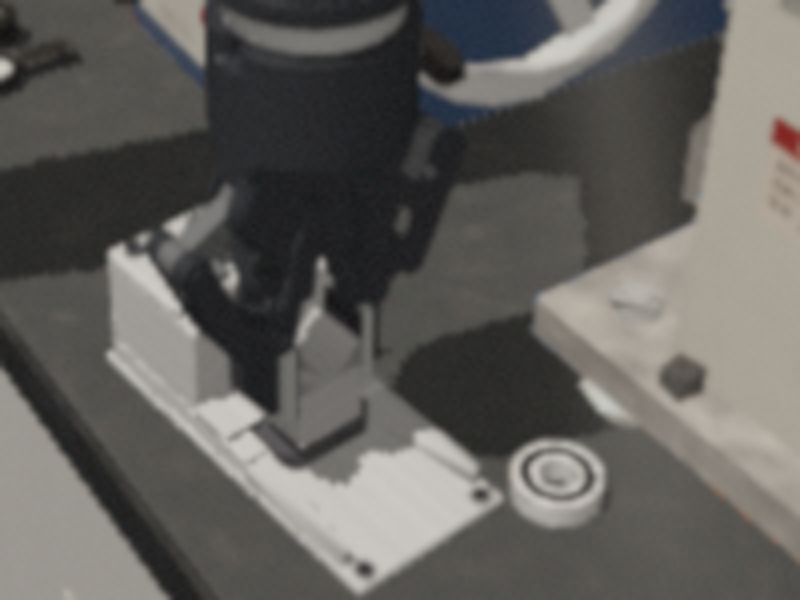

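Call:
arm_command(series=[[[-0.001, 0.007, 0], [0, 0, 0]], [[-0.001, 0.007, 0], [0.5, 0, 0]]])

```text
time_s: 15.32
ee_pos: [0.475, -0.3034, 0.027]
tool_rot: [0.005, 0.743, -0.669, 0.009]
contact_force: [3.8, -15.1, -13.1]
gripper_width: 0.34
```

```bash
python3 st.py
```

```text
t 15.325 ee [ 0.475  -0.3034  0.027 ] jaw -173.93 zax [ 0.007 -0.019 -1.   ] base xy -0.0236 -0.0007 F [  3.8 -15.1 -13.1] w 0.3403045602323472
q [ 0.23  0.98  0.45  1.92 -0.94  0.45 -1.67]
```

Call:
arm_command(series=[[[-0.001, 0.006, -0.005], [1, 0.3, 0.5]], [[-0.0005, 0.005, -0.004], [0.5, 0, 0]]])

```text
time_s: 15.58
ee_pos: [0.4753, -0.3041, 0.0242]
tool_rot: [0.001, 0.745, -0.667, 0.008]
contact_force: [-4.9, -1.3, 47.1]
gripper_width: 0.341
```

```bash
python3 st.py
```

```text
t 15.575 ee [ 0.4753 -0.3041  0.0242] jaw -173.74 zax [ 0.01  -0.013 -1.   ] base xy -0.0243 -0.0009 F [-4.9 -1.3 47.1] w 0.34092308429875984
q [ 0.24  0.99  0.43  1.91 -0.94  0.44 -1.66]
```

Call:
arm_command(series=[[[0, 0, 0], [0, 0, 0]], [[0, 0, 0], [0, 0, 0]], [[0, 0, 0], [0, 0, 0]], [[0, 0, 0.02], [0, 0, 0]], [[0, 0, 0.04], [0, 0, 0]], [[0, 0, 0.04], [0, 0, 0]]], claw=-0.25)

```text
time_s: 16.32
ee_pos: [0.4717, -0.294, 0.1211]
tool_rot: [-0.001, 0.746, -0.666, -0.002]
contact_force: [0.5, -0.3, 0.2]
gripper_width: 0.628
```

Call:
arm_command(series=[[[0, 0, 0.05], [0, 0, 0]], [[-0.005, -0.03, 0.03], [0, 0, 0]], [[-0.01, -0.05, 0.0], [0, 0, 0]]])

```text
time_s: 16.7
ee_pos: [0.4594, -0.368, 0.2035]
tool_rot: [-0.004, 0.75, -0.662, -0.004]
contact_force: [0.8, -0.1, 1.3]
gripper_width: 0.628
```

```bash
python3 st.py;python3 -c "
from h import *
d=grab('side','10');crop(d,'c_side10',250,250,410,370,5)
d=grab('top','10')"
```

```text
t 16.7 ee [ 0.4594 -0.368   0.2035] jaw -172.86 zax [-0.001  0.011 -1.   ] base xy -0.086 0.0224 F [ 0.8 -0.1  1.3] w 0.6277081033606299
q [ 0.22  0.79  0.72  1.73 -0.65  0.89 -1.79]
```

View pics/c_side10.png

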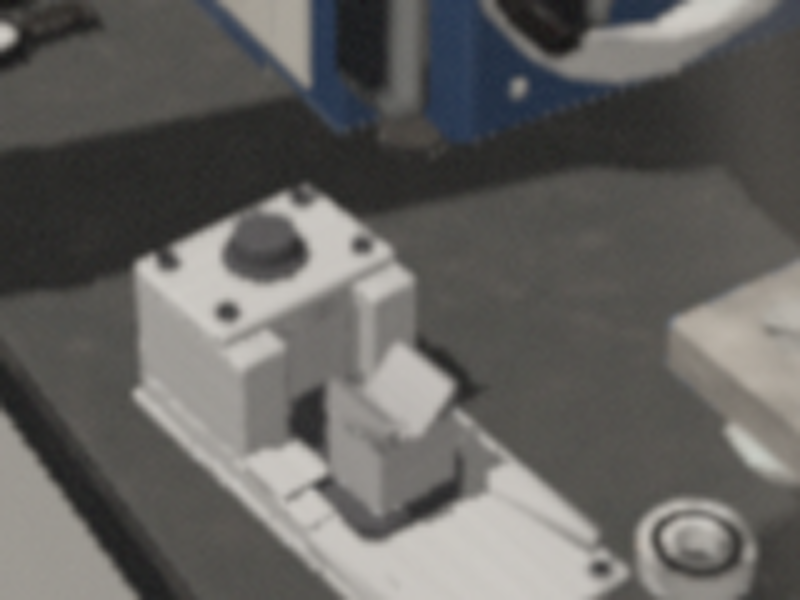

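View pics/top_10.png

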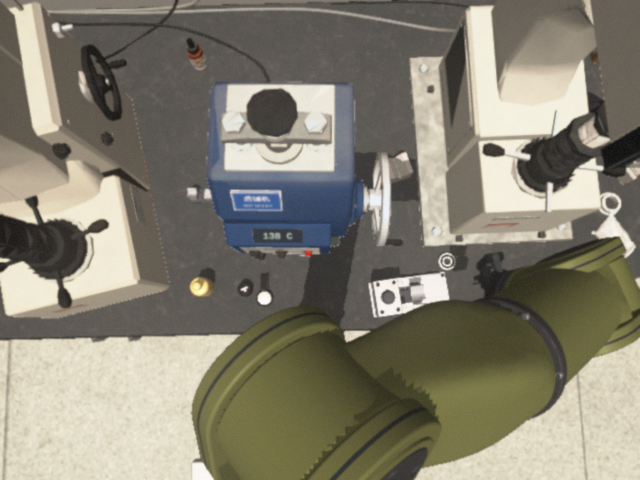

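```bash
python3 - <<'E'
from h import *
a=cv2.cvtColor(load('side','0')['frame'],cv2.COLOR_RGB2GRAY);b=cv2.cvtColor(load('side','10')['frame'],cv2.COLOR_RGB2GRAY)
for n,(u0,v0,u1,v1) in dict(button=(293,291,313,307),anvil_low=(314,335,346,362),bearing=(374,345,405,375)).items():
    t=a[v0:v1,u0:u1]; r=cv2.matchTemplate(b[v0-8:v1+8,u0-8:u1+8],t,cv2.TM_CCOEFF_NORMED);_,m,_,l=cv2.minMaxLoc(r);print(n,m,np.array(l)-8)
d=grab('top','11');crop(d,'c_top11',350,240,470,330,6.5)
E
python3 st.py
```

```text
button 0.9881507158279419 [0 0]
anvil_low 0.9510024189949036 [0 0]
bearing 0.8336740136146545 [0 0]
t 16.85 ee [ 0.4558 -0.3712  0.2019] jaw -173.38 zax [-0.005  0.01  -1.   ] base xy -0.0887 0.0264 F [ 0.8  0.9 -0.5] w 0.6193805062586638
q [ 0.22  0.79  0.72  1.73 -0.65  0.89 -1.8 ]
```

View pics/c_top11.png

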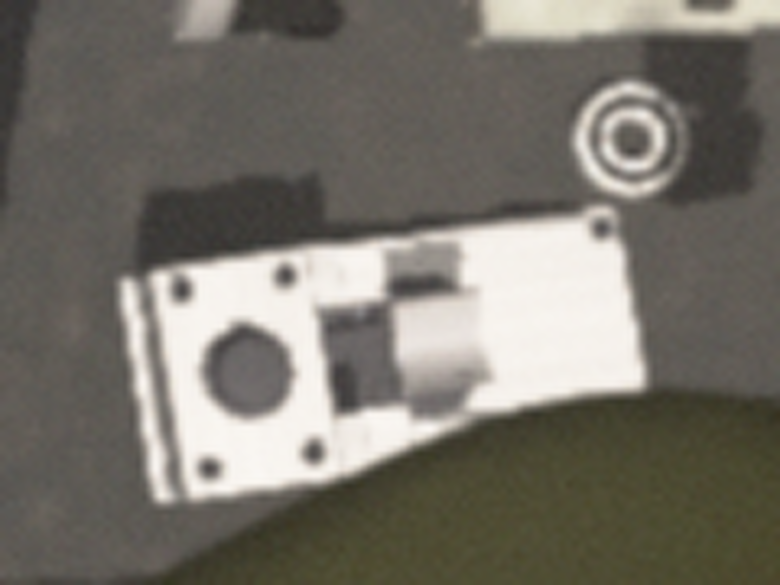

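The button is fully up and the vee anvil sits exactly where the flat anvil was (crop 440,345). The bearing has not moved. Handing in.

```bash
python3 -c "
from station import ctrl
print(ctrl.finish_job())"
```

```text
the job is handed in; nothing more can be done
None
```

The shoe is back in the base the other way round, with the vee anvil at the open end, and I handed the job in at about 17 s. `finish_job` gave no verdict.

**What I did:**
- Pressed the catch, and the shoe popped out.
- Drew it off by the flat anvil, lifted it clear and turned it 180°.
- Set it on the landing and started it under the lips.
- Re-gripped the vee anvil, pushed over the tooth to the hard stop, then released and moved clear.

**Last checks:**
- **Position and catch:** comparing side pictures from before and after, the catch button and the lower anvil block both match their starting places to 0 px. The shoe therefore sits at its latched place with the button up.
- **Bystanders:** the bearing shows no shift. The weight, puck and loupe look unmoved in the top picture, but I did not measure them.
- **Robot:** it touches nothing; the gripper is open about 0.2 m above the bench.

**One reading to note:** in the final push I also pressed down, and the wrist force read 47 N for a moment. That went through the fingers holding the shoe, not the gripper's body, and is well under the 120 N wrist limit.

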